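# Block up the end caps along the bin divider

## Task

Tidy the row of large white end caps in the black bin tray: slide the loose cap over the tray floor to the tall divider near the tray's front, then push it along the divider, keeping it against the divider all the way, so that it carries the other cap ahead of it to the silver back stop. Press the row up firmly for a moment so both caps stand tight together against the stop, but do not lean on it (never more than about 25 N, or the clipped-in stop gives way); then let go, and leave the other fittings in the tray where they are.

Things in the scene. Friction and masses are not known exactly. Their poses are not given: they have to be found in the camera images.
- tray: Fixed black steel bin tray, 660 x 280 mm, floor 4 mm thick. Origin: underside, on the centre line of the lane where caps line up. x runs along the lane to the rear, y away from the divider into the open part, z up. The divider is a 52 mm high wall along the whole tray, face at y = -50 mm. Front lip (18 mm high) x = -360, rear wall (50 mm high) x = +300, side lip (18 mm high) y = +230 mm.
- lane_mouth (a point): Point on the tray floor, on the lane's centre line at tray x = -80 mm, where the lane's mouth (front part, smaller x) ends: the loose cap is to be at the divider before its centre passes this point. Axes as the tray's. A cap against the divider has its centre on this line (tray y = 0).
- stop_zone (a point): Point on the tray floor, lane centre line, tray x = +190 mm: the middle of the zone where the back stop may be. The stop is a rigid silver bent plate, 46 mm high, 86 mm wide, clipped in square across the lane; its front face may be up to 30 mm before or behind this point. Its exact place is not measured: find it by feel. Axes as the tray's.
- cap_loose: The loose cap: white PVC pipe end cap, mouth down, 100 mm in diameter and 62 mm high (straight skirt up to 45 mm, shallow dome above), about 0.2 kg, too broad for many grippers. Stands in the front part of the tray, 40 to 95 mm off the divider. Origin: centre of its underside.
- cap_row: The other cap, same kind and size. Stands against the divider further back in the lane, some way ahead of the back stop. Origin: centre of its underside.
- coupling: Bystander: white pipe coupling standing on end, 68 mm in diameter, 60 mm high, in the open part of the tray. Origin: centre of its underside.
- tee: Bystander: white pipe tee lying flat, 96 x 80 mm, 60 mm high, in the open part of the tray. Origin: under its middle, on the tray floor.
- bushing: Bystander: grey stepped bushing, 72 mm in diameter, 50 mm high, in the open part of the tray. Origin: centre of its underside.
Mind the look-alikes: they are no part of the job. What is shaped like the cap_loose but green or turquoise is not meant.

How it is judged:
On the way, in this order (a step that is already met when the one before it is completed fails the run):
1. the loose cap stands against the divider (within 4 mm) in the front part of the lane (y of cap_loose in the frame of tray below 0.004 m and x of cap_loose in the frame of tray below -0.08 m), for 0.1 s.
2. the row has been pushed up against the back stop and is pressed tight: at least 5 N between the two caps, both standing still and against the divider (within 4 mm), for 0.3 s (contact force between cap_loose and cap_row above 5 N and linear speed of each of cap_row, cap_loose below 0.004 m/s and x of cap_row in the frame of tray above 0.105 m and y of each of cap_row, cap_loose in the frame of tray below 0.004 m), for 0.3 s.
At the end, for the whole second after the job is handed in: Both caps stand flat on the tray floor at rest, against the divider (within 4 mm), touching each other (gap under 2 mm), with the row up at the back stop where it was pressed; the gripper is clear of everything (horizontal distance between cap_loose and cap_row below 0.102 m and x of cap_row in the frame of tray above 0.105 m and y of each of cap_row, cap_loose in the frame of tray below 0.004 m and z of each of cap_row, cap_loose in the frame of tray below 0.007 m and angle between each of cap_row, cap_loose's own z axis and vertical below 0.05 rad and linear speed of each of cap_row, cap_loose below 0.01 m/s).
It fails at once if a cap is pushed with more than 25 N (contact force between any of the arm, the fingers and cap_loose above 25 N or contact force between cap_loose and cap_row above 25 N).
It fails at once if the loose cap strays more than 12 mm from the divider once it is past the mouth of the lane (x of cap_loose in the frame of tray above -0.08 m and y of cap_loose in the frame of tray above 0.012 m).
It fails at once if the cap of the row is pushed more than 12 mm off the divider (y of cap_row in the frame of tray above 0.012 m).
It fails at once if the loose cap is lifted off the tray floor or tipped (z of cap_loose in the frame of tray above 0.02 m or angle between cap_loose's own z axis and vertical above 0.25 rad).
It fails at once if another fitting is moved more than 10 mm (distance of any of coupling, tee, bushing from where it was at the start of the episode above 0.01 m).
It also fails if it takes over 72 s, if anything falls off the work surface, if the arm or the gripper's body presses on something with over 40 N, if the wrist force passes 120 N, or if a joint passes its speed limit or range.

## Robot

A 7-joint arm with a two-finger parallel gripper is mounted at the origin on the work surface. World frame = base frame: x ahead of the robot, y to its left, z up, the work surface at z = 0. Lengths are in m, angles in rad, forces in N, time in s.
With the tool pointing down it reaches from about 0.35 to 0.9 m from the base axis. Payload 8.1 kg.
Tool frame: the origin (TCP) lies midway between the tips of the shut fingers; the grasp point (between the pads) lies 19 mm behind it; y points along the fingers, z is the direction in which the jaws open and shut, and the axes are right-handed (so a half turn about y gives the same grasp; the last joint's range is limited). The gripper opens to 92 mm and grips with 3 to 60 N. Pads are 19 mm wide; open, the fingers measure 130 mm over their backs; the gripper's body (75 mm by 190 mm) begins 47 mm behind the grasp point.
Start: joints at [-1.306, 0.434, 0.025, 1.573, -0.012, 1.134, -0.075], TCP at [0.225, 0.583, 0.227] pointing down, gripper open.
Joint ranges: [-2.62, 2.62], [-0.44, 2.09], [-1.27, 1.32], [0.08, 2.57], [-1.32, 4.46], [0.12, 2], [-2.74, 2.74]. Speed limits (rad/s): [2.22, 2.22, 3.01, 3.01, 3.14, 3.14, 3.14].

## Interface

Orientations are given as [roll, pitch, yaw] about the fixed x, y, z axes, in that order (R = Rz(yaw) Ry(pitch) Rx(roll)).
In Python, from station import sensors, optics, ticket gives the robot as it stands.
- The arm moves only by the tool move_arm, never from a script. Its argument "plan" is a list of rows, each a list of 7 numbers: the turn, a rotation vector about the world's x, y, z in rad, then the shift along the world's x, y, z in cm, then the finger opening in cm, from 0 to 9.18. In form: [[wx, wy, wz, dx, dy, dz, gripper], ...]. A call has exactly 5 rows; each row shifts and turns the pose as measured when the row begins; what a row does not reach is not made up. A row lasts 1/10 s, in which the tool goes at most 50 mm and 8.59 degrees, less where a joint would pass 70% of its speed; a pose out of reach is approached as far as the arm can. A call with a gripper value outside its range is refused whole. The fingers move at their own pace and stop on an object; "squeeze" is the grip in N (left out, the last holds). Time passes only in rows, so rows that do not move let the fingers close, or fill a call up. It gives the time, the measured TCP pose, the force and the opening at its end, in the units of the state.
- sensors.get_obs(): the state, without advancing time (a new reading comes with each control period).
- optics.capture(name): name is "scene" or "top" or "wrist"; returns a dict with "image" (400x640x3 uint8, red, green, blue), "range_z" (400x640 float32, m along the optical axis (not along the pixel's ray), 0 where there is no reading), "K" (3x3 intrinsics, pixels), "R" (3x3) and "t" (3): a world point X has camera coordinates R X + t. Camera axes: x right, y down, z forward; pixel columns grow to the right and rows downward; lengths in m; the calibration is good to about 2 mm. A picture is of the moment at which its call begins.
- ticket.hand_in(): hands the job in, once; it reports no verdict.
The state is a dict: "time": time; "joint_pos": joint angles; "joint_velocities": joint speeds; "effort": joint torques, N m; "position": TCP position; "eef_rot": TCP orientation; "ft_force": force on the tool from outside, world axes, zero at the start; "torque": the same for the moment, N m; "finger_gap": finger opening in m.
Only numpy, scipy, OpenCV 4.12 (cv2) and the standard library are available. Lean on these libraries where they do the work, as an engineer would, in place of code of your own. Each camera call takes 0.05 s, during which the arm holds its last target.

## Working session

There is one attempt and no reset: what is moved stays moved. The work goes in short steps, Python scripts to look and compute and a tool call to move; the robot and the scene stay as the last step left them, time stands still between calls to the robot, and variables do not carry over. Pictures are saved under pics/ and viewed, and the job is handed in when it is done.

Besides the shell and the picture viewer there is one more tool, called after "Request:" by a JSON object that holds its "method" and its "body". move_arm: Moves the arm, as the interface text tells. Its arguments: {"type":"object","properties":{"plan":{"type":"array"},"squeeze":{"type":"number"}},"required":["plan"]}

```bash
ls; mkdir -p pics
python3 - <<'E'
from station import sensors, optics
import cv2,numpy as np
o=sensors.get_obs()
for k,v in o.items(): print(k,np.round(v,4))
for n in ["scene","top","wrist"]:
    c=optics.capture(n); cv2.imwrite(f"pics/{n}0.png",c["image"][:,:,::-1]); np.savez(f"pics/{n}0.npz",**c)
    print(n,c["K"].round(1).tolist(),c["R"].round(3).tolist(),c["t"].round(3))
E
```

```text
pics
time 0.0
joint_pos [-1.3056  0.4352  0.025   1.5741 -0.0116  1.134  -0.0751]
joint_velocities [-0.0012  0.0018 -0.001   0.0007 -0.0026 -0.0002 -0.0002]
effort [-3.00000e-04 -6.67835e+01  9.85000e-01 -3.14475e+01 -6.06000e-02
  4.27000e-02  2.00000e-04]
position [0.2246 0.5827 0.2259]
eef_rot [-1.5724e+00 -2.0000e-04 -3.6790e-01]
ft_force [-0.1557  0.0286 -0.3746]
torque [ 0.0261 -0.0319 -0.0264]
finger_gap 0.0919
scene [[365.8, 0.0, 320.4], [0.0, 365.8, 198.2], [0.0, 0.0, 1.0]] [[-0.594, 0.804, -0.005], [0.632, 0.463, -0.621], [-0.497, -0.372, -0.784]] [ 0.331 -0.273  1.261]
top [[480.2, 0.0, 312.4], [0.0, 480.2, 190.3], [0.0, 0.0, 1.0]] [[0.011, -1.0, 0.009], [-0.986, -0.012, -0.168], [0.168, -0.007, -0.986]] [-0.042  0.491  1.28 ]
wrist [[318.1, 0.0, 320.0], [0.0, 318.1, 195.9], [0.0, 0.0, 1.0]] [[0.36, 0.933, -0.001], [0.896, -0.345, 0.28], [0.261, -0.101, -0.96]] [-0.624 -0.036  0.389]
```

View pics/scene0.png

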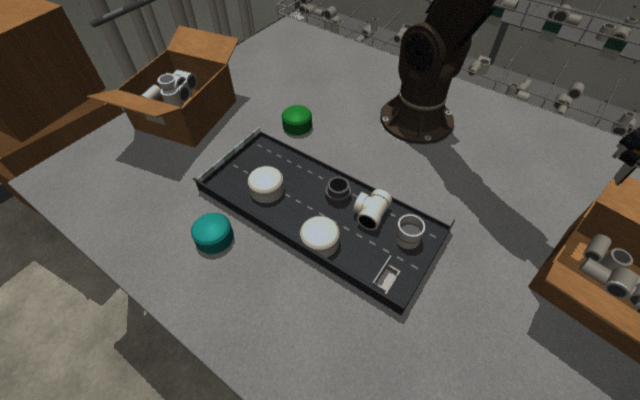

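View pics/top0.png

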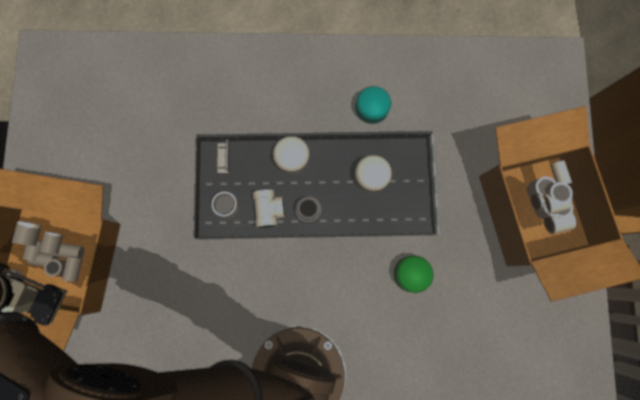

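View pics/wrist0.png

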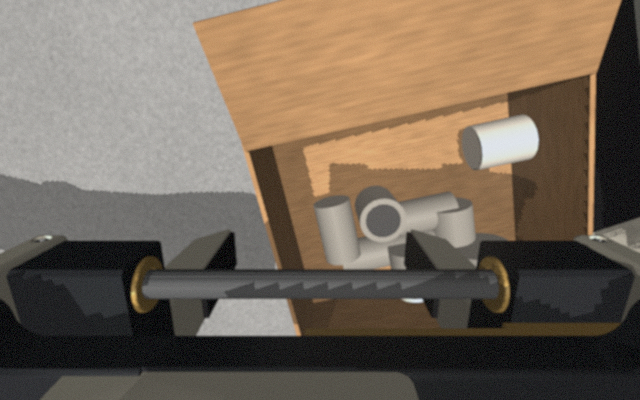

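The pictures show two white caps: one off the divider at top (374,172), which is the loose one, and one against the far wall at (291,154), which is the row cap. The stop is at (222,157). The look-alikes are teal at (374,104) and green at (415,273). The bystanders are the coupling (223,204), the tee (267,207) and the bushing (308,209). Next I'll measure positions and make a close crop.

```bash
cat > h.py <<'E'
import numpy as np,cv2
def cloud(c):
    d=c["range_z"];v,u=np.mgrid[:d.shape[0],:d.shape[1]]
    K=c["K"];P=np.stack([(u-K[0,2])/K[0,0]*d,(v-K[1,2])/K[1,1]*d,d],-1)
    W=(P-c["t"])@c["R"]; W[d<=0]=np.nan
    return W
E
python3 - <<'E'
import numpy as np,cv2
from h import *
from scipy.optimize import least_squares
c=dict(np.load("pics/top0.npz"));W=cloud(c)
im=c["image"]
cv2.imwrite("pics/crop0.png",cv2.resize(im[120:250,180:450,::-1],None,fx=2.9,fy=2.9,interpolation=cv2.INTER_CUBIC))
for (u,v,n) in [(374,172,'loose'),(291,154,'row'),(222,157,'stop'),(223,204,'coup'),(267,207,'tee'),(308,209,'bush'),(340,200,'floor'),(320,134,'div'),(320,133,'div'),(320,132,'div'),(320,236,'lip'),(197,190,'rear'),(433,190,'front')]:
    print(n,W[v,u].round(3))
def fit(ctr,r=0.075,zmin=.03,zmax=.08):
    m=(np.hypot(W[...,0]-ctr[0],W[...,1]-ctr[1])<r)&(W[...,2]>zmin)&(W[...,2]<zmax)
    return W[m]
from math import pi
for n,(u,v) in dict(loose=(374,172),row=(291,154)).items():
    p=fit(W[v,u],.06,.02)
    # hull circle
    q=p[p[:,2]>.04]
    (cx,cy),r=cv2.minEnclosingCircle(q[:,:2].astype(np.float32)); print(n,len(q),cx,cy,r,q[:,:2].min(0),q[:,:2].max(0),q[:,2].max(),q[:,:2].mean(0))
# height profile on col 330,across and row 190
print([tuple(W[v,330].round(3)) for v in list(range(128,142))])
print([tuple(W[v,330].round(3)) for v in list(range(228,242))])
print([tuple(W[190,u].round(3)) for u in list(range(190,204))])
print([tuple(W[190,u].round(3)) for u in list(range(426,440))])
E
```

```text
loose [ 0.54  -0.202  0.068]
row [0.588 0.024 0.063]
stop [0.59  0.223 0.009]
coup [0.451 0.209 0.036]
tee [0.441 0.086 0.063]
bush [ 0.438 -0.024  0.053]
floor [ 0.471 -0.114  0.006]
div [ 0.649 -0.055  0.054]
div [ 0.652 -0.055  0.054]
div [ 0.671 -0.056 -0.001]
lip [ 0.368 -0.058  0.015]
rear [0.49  0.284 0.03 ]
front [ 0.5   -0.374  0.02 ]
loose 1016 0.5418016314506531 -0.2030205875635147 0.050469525158405304 [ 0.49276267 -0.25230433] [ 0.59209044 -0.15258879] 0.07294085066160674 [ 0.53906094 -0.20071254]
row 1034 0.5958856344223022 0.024811578914523125 0.052681468427181244 [ 0.54383874 -0.02246779] [0.64780068 0.07547081] 0.07160291490151587 [0.59139343 0.02513083]
[(np.float64(0.682), np.float64(-0.085), np.float64(0.003)), (np.float64(0.681), np.float64(-0.085), np.float64(-0.004)), (np.float64(0.677), np.float64(-0.085), np.float64(-0.0)), (np.float64(0.676), np.float64(-0.086), np.float64(-0.007)), (np.float64(0.671), np.float64(-0.085), np.float64(-0.001)), (np.float64(0.651), np.float64(-0.083), np.float64(0.057)), (np.float64(0.649), np.float64(-0.083), np.float64(0.054))
[... 2221 characters left out ...]
04), np.float64(-0.365), np.float64(-0.0)), (np.float64(0.503), np.float64(-0.367), np.float64(0.004)), (np.float64(0.502), np.float64(-0.369), np.float64(0.007)), (np.float64(0.502), np.float64(-0.371), np.float64(0.012)), (np.float64(0.501), np.float64(-0.372), np.float64(0.018)), (np.float64(0.5), np.float64(-0.374), np.float64(0.02)), (np.float64(0.499), np.float64(-0.375), np.float64(0.027)), (np.float64(0.498), np.float64(-0.377), np.float64(0.032)), (np.float64(0.498), np.float64(-0.379), np.float64(0.033)), (np.float64(0.505), np.float64(-0.392), np.float64(-0.005)), (np.float64(0.504), np.float64(-0.394), np.float64(-0.0)), (np.float64(0.504), np.float64(-0.396), np.float64(0.003))]
```

View pics/crop0.png

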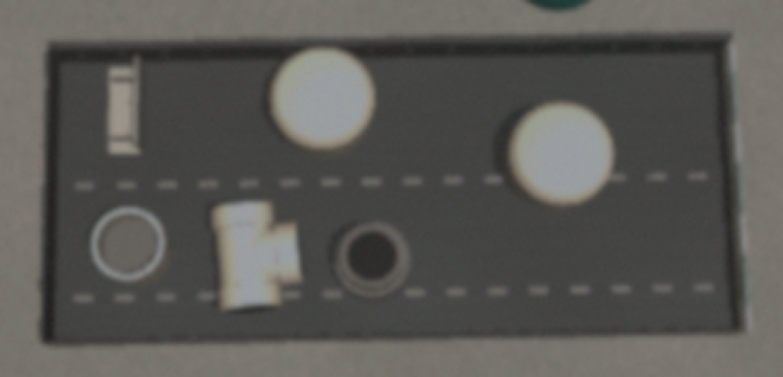

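The crop shows both white caps clearly, with the loose one at crop (562,153) and the row cap at (323,98). Next come the tray's yaw, the divider line and the stop.

Run:
```python
import numpy as np,cv2
from h import *
from scipy.optimize import least_squares
c=dict(np.load("pics/top0.npz"));W=cloud(c)
P=W.reshape(-1,3)
m=(P[:,2]>.012)&(P[:,2]<.045)&(P[:,0]>.63)&(P[:,0]<.67)&(P[:,1]>-.34)&(P[:,1]<.26)&~((abs(P[:,1]-.025)<.06))
k=np.polyfit(P[m][:,1],P[m][:,0],1);k=np.polyfit(*(lambda q:(q[:,1],q[:,0]))(P[m][abs(P[m][:,0]-np.polyval(k,P[m][:,1]))<.006]),1);print("div face x=",k,m.sum(),np.std(P[m][:,0]-np.polyval(k,P[m][:,1])))
m=(P[:,2]>.012)&(P[:,2]<.045)&(P[:,1]>.275)&(P[:,1]<.30)&(P[:,0]>.39)&(P[:,0]<.63)
k2=np.polyfit(P[m][:,0],P[m][:,1],1);print("rear y=",k2)
for n,x0,y0 in [("floor",.5,-.1),("floor",.47,-.3)]:
    m=(abs(P[:,0]-x0)<.02)&(abs(P[:,1]-y0)<.03);print(n,np.nanmedian(P[m][:,2]))
def circ(c0,zlo,zhi,r=.05):
    m=(np.hypot(P[:,0]-c0[0],P[:,1]-c0[1])<.062)&(P[:,2]>zlo)&(P[:,2]<zhi); q=P[m]
    d=np.hypot(*(q[:,:2]-c0).T); q=q[d>.04]
    s=least_squares(lambda a:np.hypot(q[:,0]-a[0],q[:,1]-a[1])-r,c0,loss='soft_l1',f_scale=.002);return s.x,len(q)
# skirt side points (facing camera: low x side)
print(circ(np.array([.541,-.202]),.012,.045),circ(np.array([.594,.025]),.012,.045))
# image mask circle: use rim pixels at z=.049 (skirt top) projected
hsv=cv2.cvtColor(c["image"],cv2.COLOR_RGB2HSV)
m=(P[:,2]>.03)&(P[:,0]>.53)&(P[:,0]<.64)&(P[:,1]>.15)&(P[:,1]<.27)
print("stop",P[m].min(0),P[m].max(0))
# also scene cam
c=dict(np.load("pics/scene0.npz"));W=cloud(c);P=W.reshape(-1,3)
print('scene',circ(np.array([.541,-.202]),.012,.045),circ(np.array([.594,.025]),.012,.045))
m=(P[:,2]>.03)&(P[:,0]>.53)&(P[:,0]<.64)&(P[:,1]>.15)&(P[:,1]<.27)
print("stop",P[m].min(0),P[m].max(0))
```

```text
div face x= [-0.02926281  0.64506251] 552 0.001076160698338508
rear y= [0.02856529 0.269903  ]
floor 0.0037812230540699874
floor 0.00385191367444476
(array([ 0.54281822, -0.2029499 ]), 80) (array([0.59517637, 0.02517848]), 126)
stop [0.5455452  0.15166149 0.03019136] [0.63995984 0.26754539 0.05804838]
scene (array([ 0.54426802, -0.20294059]), 261) (array([0.60001123, 0.02399114]), 234)
stop [0.54855166 0.20131306 0.03055197] [0.63975957 0.26289252 0.05197255]
```

Measured positions, each agreeing with the sizes given:

| Item | Position (world, m) |
|---|---|
| Divider face | x = 0.645 − 0.029·y (tray yaw 0.029) |
| Loose cap | (0.543, −0.203), 58 mm off the divider |
| Row cap | (0.595, 0.025) |
| Stop face | y ≈ 0.20 |
| Tray origin | y ≈ −0.013 |

I'll set the fingers partly open and parallel to the divider, as a cradle for the sideways push.

Request:
{"method": "move_arm", "body": {"plan": [[0,0,0,0,0,4,4.5],[0,0,0,2,-1,4,4.5],[0,0,0.1,2.5,-4,0,4.5],[0,0,0.1,2.5,-4.2,0,4.5],[0,0,0.1,2.5,-4.2,0,4.5]]}}

```text
time: 0.65
position: [0.3152, 0.4497, 0.3056]
eef_rot: [-1.576, 0.001, -0.046]
ft_force: [1.8, -0.2, -0.3]
finger_gap: 0.0565
```

Request:
{"method": "move_arm", "body": {"plan": [[0,0,0.1,2.5,-4.2,0,4.5],[0,0,0,2.5,-4.2,0,4.5],[0,0,0,2.5,-4.2,0,4.5],[0,0,0,2.5,-4.2,0,4.5],[0,0,0,2.5,-4.2,0,4.5]]}}

```text
time: 1.15
position: [0.4414, 0.2329, 0.3055]
eef_rot: [-1.575, 0.001, 0.063]
ft_force: [-0.4, 0.6, -0.5]
finger_gap: 0.0451
```

Request:
{"method": "move_arm", "body": {"plan": [[0,0,0,1,-4.8,0,4.5],[0,0,0,0,-4.8,0,4.5],[0,0,0,0,-4.8,0,4.5],[0,0,0,0,-4.8,0,4.5],[0,0,0,0,-4.8,0,4.5]]}}

```text
time: 1.65
position: [0.4524, -0.0159, 0.3048]
eef_rot: [-1.576, -0.0, 0.061]
ft_force: [1.5, -0.2, 0.7]
finger_gap: 0.0449
```

Request:
{"method": "move_arm", "body": {"plan": [[0,0,-0.03,0,-4.7,-4,4.5],[0,0,0,0,-4.7,-4,4.5],[0,0,0,0,-4.7,-4,4.5],[0,0,0,0,-4.0,-4,4.5],[0,0,0,0,0,-3,4.5]]}}

```text
time: 2.15
position: [0.4529, -0.1741, 0.145]
eef_rot: [-1.579, -0.014, 0.021]
ft_force: [0.5, 0.4, 0.7]
finger_gap: 0.045
```

Request:
{"method": "move_arm", "body": {"plan": [[0,0,0,0,-2.5,-2,4.5],[0,0,0,0,0,-3,4.5],[0,0,0,0,0,-3,4.5],[0,0,0,0,0,-2,4.5],[0,0,0,0,0,0,4.5]]}}

```text
time: 2.65
position: [0.4493, -0.2015, 0.0371]
eef_rot: [-1.578, -0.007, 0.017]
ft_force: [-0.7, -0.1, 0.9]
finger_gap: 0.0449
```

Run:
```python
from station import sensors, optics
import cv2,numpy as np
for n in ["scene","wrist"]:
    c=optics.capture(n); cv2.imwrite(f"pics/{n}1.png",c["image"][:,:,::-1])
o=sensors.get_obs();print(o["position"],o["eef_rot"],o["ft_force"])
```

```text
[ 0.45074369 -0.20198248  0.0393336 ] [-1.57938528 -0.00999638  0.01753151] [ 0.63630565 -0.48135293  0.53933543]
```

View pics/wrist1.png

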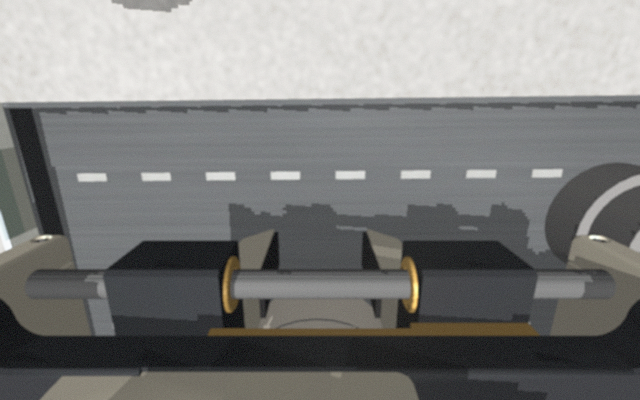

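View pics/scene1.png

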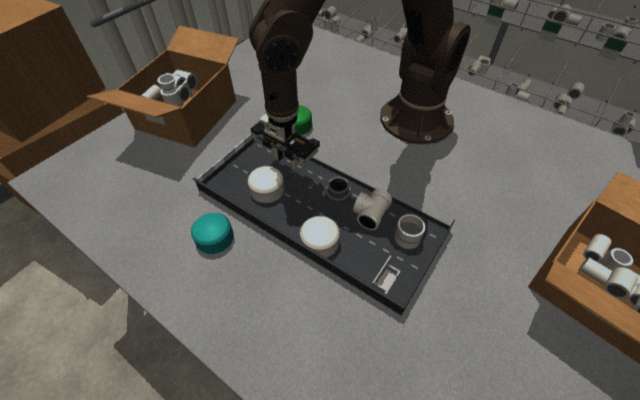

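The scene picture shows the gripper just behind the loose cap at (265,183). I'll lower it to about 24 mm and push towards the divider.

Request:
{"method": "move_arm", "body": {"plan": [[0,0,0,0,0,-1.5,4.5],[0,0,0,1,0,0,4.5],[0,0,0,1,0,0,4.5],[0,0,0,1,0,0,4.5],[0,0,0,0.8,0,0,4.5]]}}

```text
time: 3.25
position: [0.4955, -0.2026, 0.0304]
eef_rot: [-1.581, -0.019, 0.018]
ft_force: [-0.4, -0.5, -1.3]
finger_gap: 0.045
```

Request:
{"method": "move_arm", "body": {"plan": [[0,0,0,0.8,0,0,4.5],[0,0,0,0.8,0,0,4.5],[0,0,0,0.8,0,0,4.5],[0,0,0,0.8,0,0,4.5],[0,0,0,0.8,0,0,4.5]]}}

```text
time: 3.75
position: [0.5396, -0.2023, 0.0311]
eef_rot: [-1.581, -0.019, 0.019]
ft_force: [-0.6, 0.0, 0.3]
finger_gap: 0.0453
```

Request:
{"method": "move_arm", "body": {"plan": [[0,0,0,0.3,0,0,4.5],[0,0,0,0.2,0,0,4.5],[0,0,0,0,0,0,4.5],[0,0,0,0,0,0,4.5],[0,0,0,0,0,0,4.5]]}}

```text
time: 4.25
position: [0.5459, -0.2024, 0.0309]
eef_rot: [-1.582, -0.019, 0.019]
ft_force: [0.4, -0.9, -0.2]
finger_gap: 0.0451
```

```bash
cat > cap.py <<'E'
import numpy as np,cv2,sys
from h import *
from scipy.optimize import least_squares
from station import sensors,optics
def circ(P,c0,r=.05):
    c0=np.array(c0)
    m=(np.hypot(P[:,0]-c0[0],P[:,1]-c0[1])<.065)&(P[:,2]>.014)&(P[:,2]<.045)&(P[:,0]<.641-.0293*P[:,1]); q=P[m]
    d=np.hypot(*(q[:,:2]-c0).T); q=q[d>.038]
    s=least_squares(lambda a:np.hypot(q[:,0]-a[0],q[:,1]-a[1])-r,c0,loss='soft_l1',f_scale=.002);return s.x,len(q)
def tray(p): # world->tray
    a=.0293; d=np.array(p)-np.array([.5955,-.0135]); X=np.array([-a,1]);Y=np.array([-1,-a]); return np.array([d@X,d@Y])
def look(tag,guesses):
    for n in ["top","scene"]:
        c=optics.capture(n);cv2.imwrite(f"pics/{n}{tag}.png",c["image"][:,:,::-1]);P=cloud(c).reshape(-1,3)
        for g in guesses:
            p,k=circ(P,g);print(n,"world",p.round(4),"tray",tray(p).round(4),k)
    o=sensors.get_obs();print(o["time"],o["position"].round(4),o["eef_rot"].round(3),o["ft_force"].round(2))
E
python3 -c "
from cap import *
look('2',[(.596,-.203),(.595,.025)])"
```

```text
top world [ 0.5994 -0.2023] tray [-0.1889  0.0016] 3
top world [0.5941 0.0256] tray [0.0392 0.0003] 76
scene world [ 0.6001 -0.2024] tray [-0.1891  0.001 ] 185
scene world [0.5954 0.0253] tray [ 0.0388 -0.001 ] 129
4.35 [ 0.5459 -0.2025  0.0309] [-1.582 -0.019  0.019] [-0.6   0.41 -0.64]
```

View pics/scene2.png

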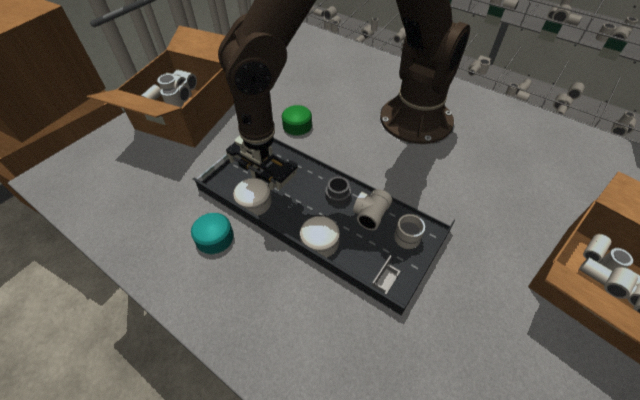

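The loose cap now looks about 1 mm off the divider. I'll press gently in 1 mm steps until I feel a force.

Request:
{"method": "move_arm", "body": {"plan": [[0,0,0,0.15,0,0,4.5],[0,0,0,0.1,0,0,4.5],[0,0,0,0,0,0,4.5],[0,0,0,0,0,0,4.5],[0,0,0,0,0,0,4.5]]}}

```text
time: 4.85
position: [0.5479, -0.2024, 0.0309]
eef_rot: [-1.581, -0.018, 0.019]
ft_force: [-0.1, 0.0, 1.1]
finger_gap: 0.0448
```

Request:
{"method": "move_arm", "body": {"plan": [[0,0,0,0.1,0,0,4.5],[0,0,0,0.1,0,0,4.5],[0,0,0,0,0,0,4.5],[0,0,0,0,0,0,4.5],[0,0,0,0,0,0,4.5]]}}

```text
time: 5.35
position: [0.5483, -0.2024, 0.0305]
eef_rot: [-1.581, -0.015, 0.018]
ft_force: [-2.2, -0.6, 1.5]
finger_gap: 0.045
```

Request:
{"method": "move_arm", "body": {"plan": [[0,0,0,0.15,0,0,4.5],[0,0,0,0.15,0,0,4.5],[0,0,0,0.1,0,0,4.5],[0,0,0,0.1,0,0,4.5],[0,0,0,0.1,0,0,4.5]]}}

```text
time: 5.85
position: [0.5483, -0.2024, 0.0296]
eef_rot: [-1.578, -0.005, 0.017]
ft_force: [-5.3, 0.2, 3.4]
finger_gap: 0.045
```

The force rose to 5 N with the arm stopped, so the cap is against the divider. The geometry agrees: the centre comes out at 0.602 against 0.601. Now I'll back off, shut the fingers and go round to the front side of the cap, yawed so the push leans into the divider.

Request:
{"method": "move_arm", "body": {"plan": [[0,0,0,-1.5,0,0,4.5],[0,0,0,-2.5,0,0,4.5],[0,0,0,0,-2.5,0,3],[0,0,-0.1,0,-2.5,0,2],[0,0,-0.1,0,-2.5,0,0]]}}

```text
time: 6.35
position: [0.5113, -0.2746, 0.0301]
eef_rot: [-1.576, -0.011, -0.18]
ft_force: [-0.5, 0.1, -0.4]
finger_gap: 0.0254
```

Request:
{"method": "move_arm", "body": {"plan": [[0,0,-0.1,0,-2.5,0,0],[0,0,0,1,-1,0,0],[0,0,0,2.5,0,0,0],[0,0,0,2.5,0,0,0],[0,0,0,0.5,0,0,0]]}}

```text
time: 6.85
position: [0.58, -0.3181, 0.0316]
eef_rot: [-1.58, -0.019, -0.294]
ft_force: [1.3, 0.2, -0.8]
finger_gap: 0.0004
```

```bash
python3 -c "
from cap import *
look('3',[(.600,-.203),(.595,.025)])"
```

```text
top world [ 0.6007 -0.2027] tray [-0.1894  0.0003] 31
top world [0.5939 0.0256] tray [0.0392 0.0004] 77
scene world [ 0.6029 -0.2027] tray [-0.1894 -0.0019] 168
scene world [0.5956 0.0254] tray [ 0.0389 -0.0013] 124
6.95 [ 0.5775 -0.3182  0.0313] [-1.58  -0.016 -0.295] [-0.62  0.63 -0.41]
```

View pics/top3.png

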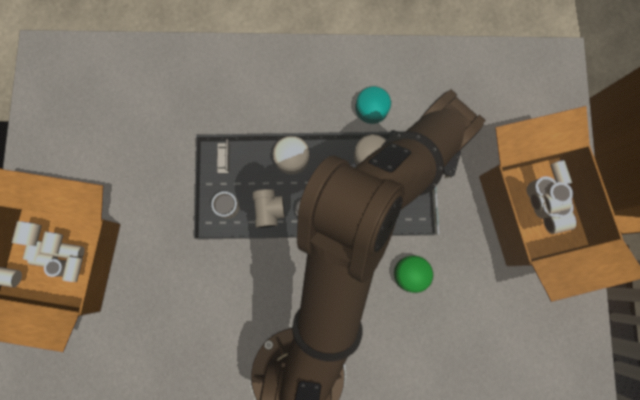

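The cap still stands against the divider, at tray (−0.189, 0.000). I'll approach and push along the divider.

Request:
{"method": "move_arm", "body": {"plan": [[0,0,0,0.2,1.2,0,0],[0,0,0,0.1,1.2,0,0],[0,0,0,0,1.0,0,0],[0,0,0,0,0.6,0,0],[0,0,0,0,0.6,0,0]]}}

```text
time: 7.45
position: [0.5768, -0.2679, 0.0313]
eef_rot: [-1.58, -0.014, -0.297]
ft_force: [-0.5, 0.1, 0.6]
finger_gap: 0.0001
```

Request:
{"method": "move_arm", "body": {"plan": [[0,0,0,0,0.6,0,0],[0,0,0,0,0.6,0,0],[0,0,0,0,0.6,0,0],[0,0,0,0,0.6,0,0],[0,0,0,0,0.6,0,0]]}}

```text
time: 7.95
position: [0.5761, -0.2362, 0.0315]
eef_rot: [-1.581, -0.014, -0.298]
ft_force: [-0.1, -1.9, 0.5]
finger_gap: 0.0004
```

```bash
python3 -c "
from cap import *
look('4',[(.600,-.175),(.595,.025)])"
```

```text
top world [ 0.6   -0.175] tray [-0.1616  0.0002] 0
top world [0.5945 0.0257] tray [ 0.0393 -0.0001] 21
scene world [ 0.6019 -0.1735] tray [-0.1602 -0.0017] 156
scene world [0.5954 0.0253] tray [ 0.0388 -0.0011] 127
8.05 [ 0.5764 -0.2351  0.0314] [-1.58  -0.014 -0.296] [-0.46  0.28 -0.15]
```

View pics/scene4.png

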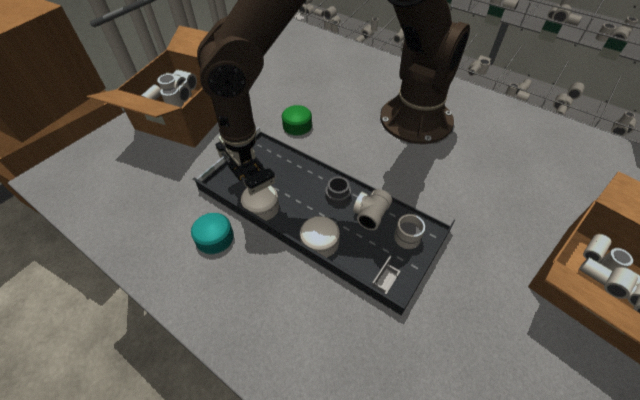

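The cap follows along the divider (scene fit: tray y −0.002). I'll continue, with a slight −x drift to stay parallel.

Request:
{"method": "move_arm", "body": {"plan": [[0,0,0,0,0.7,0,0],[0,0,0,-0.02,0.7,0,0],[0,0,0,-0.02,0.7,0,0],[0,0,0,-0.02,0.7,0,0],[0,0,0,-0.02,0.7,0,0]]}}

```text
time: 8.55
position: [0.5753, -0.1992, 0.0316]
eef_rot: [-1.581, -0.014, -0.298]
ft_force: [-0.4, -1.4, 0.4]
finger_gap: 0.0004
```

Request:
{"method": "move_arm", "body": {"plan": [[0,0,0,-0.02,0.7,0,0],[0,0,0,-0.02,0.7,0,0],[0,0,0,-0.02,0.7,0,0],[0,0,0,-0.02,0.7,0,0],[0,0,0,-0.02,0.7,0,0]]}}

```text
time: 9.05
position: [0.5742, -0.1605, 0.0316]
eef_rot: [-1.581, -0.014, -0.298]
ft_force: [-0.2, -1.2, 1.0]
finger_gap: 0.0007
```

```bash
python3 -c "
from cap import *
look('5',[(.5985,-.105),(.595,.025)])"
```

```text
top world [ 0.5985 -0.105 ] tray [-0.0916 -0.0003] 0
top world [0.5942 0.0257] tray [0.0392 0.0001] 20
scene world [ 0.5996 -0.0972] tray [-0.0839 -0.0016] 155
scene world [0.5954 0.0254] tray [ 0.0389 -0.001 ] 125
9.15 [ 0.5744 -0.1593  0.0315] [-1.58  -0.014 -0.296] [-0.66 -0.19  1.27]
```

Request:
{"method": "move_arm", "body": {"plan": [[0,0,0,-0.02,0.6,0,0],[0,0,0,-0.02,0.5,0,0],[0,0,0,-0.01,0.4,0,0],[0,0,0,-0.01,0.4,0,0],[0,0,0,-0.01,0.4,0,0]]}}

```text
time: 9.65
position: [0.5735, -0.1361, 0.0317]
eef_rot: [-1.581, -0.014, -0.298]
ft_force: [-1.1, -1.1, 0.9]
finger_gap: 0.0006
```

Request:
{"method": "move_arm", "body": {"plan": [[0,0,0,-0.01,0.4,0,0],[0,0,0,-0.01,0.4,0,0],[0,0,0,-0.01,0.4,0,0],[0,0,0,-0.01,0.4,0,0],[0,0,0,-0.01,0.4,0,0]]}}

```text
time: 10.15
position: [0.5726, -0.1153, 0.0317]
eef_rot: [-1.582, -0.014, -0.299]
ft_force: [-0.5, -2.5, -0.4]
finger_gap: 0.0002
```

```bash
python3 -c "
from cap import *
look('6',[(.598,-.054),(.595,.043)])"
```

```text
top world [ 0.598 -0.054] tray [-0.0406 -0.0013] 0
top world [0.5931 0.0458] tray [0.0593 0.0006] 6
scene world [ 0.5987 -0.0536] tray [-0.0402 -0.0021] 97
scene world [0.5992 0.0441] tray [ 0.0575 -0.0054] 176
10.25 [ 0.5727 -0.1145  0.0316] [-1.581 -0.014 -0.298] [-0.18  0.01 -0.66]
```

Request:
{"method": "move_arm", "body": {"plan": [[0,0,0,-0.02,0.5,0,0],[0,0,0,-0.02,0.5,0,0],[0,0,0,-0.01,0.5,0,0],[0,0,0,-0.01,0.5,0,0],[0,0,0,-0.01,0.5,0,0]]}}

```text
time: 10.75
position: [0.5717, -0.0886, 0.0317]
eef_rot: [-1.582, -0.014, -0.299]
ft_force: [-1.0, -2.2, 0.5]
finger_gap: 0.0004
```

Request:
{"method": "move_arm", "body": {"plan": [[0,0,0,-0.02,0.5,0,0],[0,0,0,-0.02,0.5,0,0],[0,0,0,-0.01,0.5,0,0],[0,0,0,-0.01,0.5,0,0],[0,0,0,-0.01,0.4,0,0]]}}

```text
time: 11.25
position: [0.5709, -0.0619, 0.0317]
eef_rot: [-1.582, -0.014, -0.298]
ft_force: [-1.1, -2.1, -0.5]
finger_gap: 0.0005
```

```bash
python3 -c "
from cap import *
look('7',[(.597,-.002),(.593,.099)])
c=optics.capture('scene');P=cloud(c).reshape(-1,3)
m=(P[:,2]>.02)&(P[:,2]<.05)&(P[:,0]>.55)&(P[:,0]<.63)&(P[:,1]>.17)&(P[:,1]<.26);h=np.histogram(P[m][:,1],bins=np.arange(.17,.262,.004));print(h[0],h[1][:3])
"
```

```text
top world [ 0.597 -0.002] tray [ 0.0115 -0.0018] 0
top world [0.5925 0.0996] tray [ 0.1132 -0.0003] 1
scene world [ 5.971e-01 -4.000e-04] tray [ 0.0131 -0.002 ] 94
scene world [0.5967 0.0978] tray [ 0.1113 -0.0045] 156
11.35 [ 0.5711 -0.0613  0.0316] [-1.581 -0.014 -0.297] [ 0.04  0.01 -0.54]
[ 0  0  0  0  0  0  0  3 79  9  5  7  7  7  9  5  1  0  0  0  0  0] [0.17  0.174 0.178]
```

View pics/scene7.png

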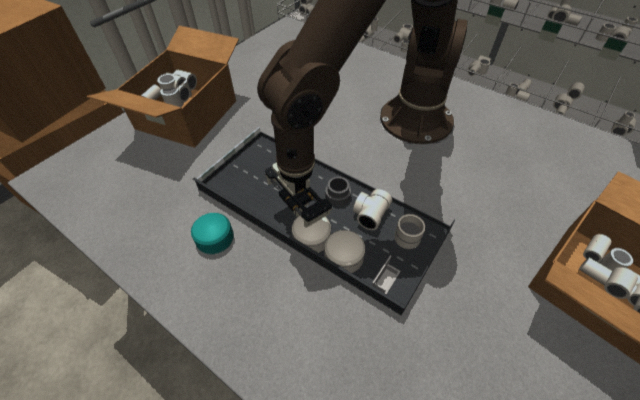

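Both caps stand in line and touching, at (311,230) and (345,248) in the scene picture. The stop's face reads about y = 0.203, so about 50 mm remain.

Request:
{"method": "move_arm", "body": {"plan": [[0,0,0,-0.02,0.5,0,0],[0,0,0,-0.02,0.5,0,0],[0,0,0,-0.01,0.4,0,0],[0,0,0,-0.01,0.4,0,0],[0,0,0,-0.01,0.4,0,0]]}}

```text
time: 11.9
position: [0.5701, -0.0397, 0.0318]
eef_rot: [-1.582, -0.014, -0.3]
ft_force: [-1.0, -1.3, 0.1]
finger_gap: 0.0005
```

Request:
{"method": "move_arm", "body": {"plan": [[0,0,0,-0.02,0.4,0,0],[0,0,0,-0.01,0.4,0,0],[0,0,0,-0.01,0.4,0,0],[0,0,0,-0.01,0.3,0,0],[0,0,0,-0.01,0.2,0,0]]}}

```text
time: 12.4
position: [0.5694, -0.0206, 0.0318]
eef_rot: [-1.582, -0.014, -0.299]
ft_force: [-0.5, -2.0, 0.8]
finger_gap: 0.0004
```

Request:
{"method": "move_arm", "body": {"plan": [[0,0,0,-0.01,0.2,0,0],[0,0,0,0,0.2,0,0],[0,0,0,-0.01,0.2,0,0],[0,0,0,0,0.2,0,0],[0,0,0,-0.01,0.2,0,0]]}}

```text
time: 12.9
position: [0.569, -0.0102, 0.0318]
eef_rot: [-1.582, -0.014, -0.3]
ft_force: [-0.7, -1.8, 0.8]
finger_gap: 0.0005
```

Request:
{"method": "move_arm", "body": {"plan": [[0,0,0,0,0.12,0,0],[0,0,0,0,0.12,0,0],[0,0,0,-0.01,0.12,0,0],[0,0,0,0,0.12,0,0],[0,0,0,0,0.12,0,0]]}}

```text
time: 13.4
position: [0.5688, -0.0086, 0.0319]
eef_rot: [-1.587, -0.016, -0.304]
ft_force: [-0.9, -6.1, -0.6]
finger_gap: 0.0009
```

I felt the stop at TCP y = −0.0086 (6 N). Now I'll press a little harder and hold.

Request:
{"method": "move_arm", "body": {"plan": [[0,0,0,0,0.16,0,0],[0,0,0,0,0.18,0,0],[0,0,0,0,0.2,0,0],[0,0,0,0,0.2,0,0],[0,0,0,0,0.2,0,0]]}}

```text
time: 13.9
position: [0.5683, -0.0086, 0.032]
eef_rot: [-1.596, -0.02, -0.312]
ft_force: [-0.9, -7.5, 0.2]
finger_gap: 0.0004
```

Request:
{"method": "move_arm", "body": {"plan": [[0,0,0,0.02,0.25,0,0],[0,0,0,0.02,0.28,0,0],[0,0,0,0.02,0.3,0,0],[0,0,0,0.02,0.3,0,0],[0,0,0,0.02,0.3,0,0]]}}

```text
time: 14.4
position: [0.5679, -0.0085, 0.0324]
eef_rot: [-1.61, -0.025, -0.325]
ft_force: [-0.8, -10.9, 0.3]
finger_gap: 0.0002
```

```bash
python3 -c "
from cap import *
look('8',[(.595,.052),(.591,.152)])"
```

```text
top world [0.595 0.052] tray [ 0.0655 -0.0014] 0
top world [0.6059 0.1558] tray [ 0.169  -0.0154] 12
scene world [0.5954 0.0517] tray [ 0.0652 -0.0018] 102
scene world [0.5926 0.1527] tray [ 0.1663 -0.002 ] 197
14.5 [ 0.5678 -0.0085  0.0323] [-1.611 -0.025 -0.325] [ -1.4  -10.25   0.59]
```

View pics/scene8.png

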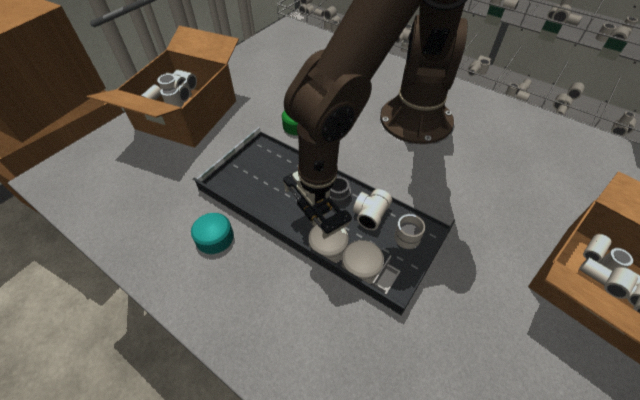

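The caps stand tight at the stop, in line at (328,238) and (363,258). I'll hold the press at about 11–12 N for another half second, then back off.

Request:
{"method": "move_arm", "body": {"plan": [[0,0,0,0.02,0.32,0,0],[0,0,0,0.02,0.32,0,0],[0,0,0,0.02,0.32,0,0],[0,0,0,0.02,0.32,0,0],[0,0,0,0.02,0.32,0,0]]}}

```text
time: 15.0
position: [0.5667, -0.0083, 0.0326]
eef_rot: [-1.626, -0.029, -0.34]
ft_force: [-1.7, -10.8, 0.3]
finger_gap: 0.0007
```

Request:
{"method": "move_arm", "body": {"plan": [[0,0,0,0,0,0,0],[0,0,0,0,-0.3,0,0],[0,0,0,-0.3,-1,0,0],[0,0,0,-0.5,-2,0,0],[0,0,0,-0.5,-3,0,0]]}}

```text
time: 15.5
position: [0.5547, -0.0678, 0.0321]
eef_rot: [-1.623, -0.029, -0.331]
ft_force: [0.3, -0.4, -0.3]
finger_gap: 0.0007
```

Request:
{"method": "move_arm", "body": {"plan": [[0,0,0,0,-3,3,0],[0,0,0,0,-3,4,0],[0,0,0,0,-4,4,0],[0,0,0,0,-4,4,0],[0,0,0,0,-2,2,0]]}}

```text
time: 16.0
position: [0.5492, -0.2246, 0.1949]
eef_rot: [-1.624, -0.023, -0.33]
ft_force: [1.2, -0.3, -0.2]
finger_gap: 0.0003
```

```bash
python3 -c "
from cap import *
look('9',[(.595,.052),(.591,.152)])"
```

```text
top world [0.5927 0.0532] tray [0.0668 0.0008] 97
top world [0.5905 0.1541] tray [1.678e-01 1.000e-04] 114
scene world [0.5945 0.0521] tray [ 0.0656 -0.0009] 96
scene world [0.5927 0.1526] tray [ 0.1662 -0.002 ] 188
16.1 [ 0.5498 -0.2261  0.1955] [-1.624 -0.026 -0.333] [ 0.42 -0.83 -0.1 ]
```

View pics/top9.png

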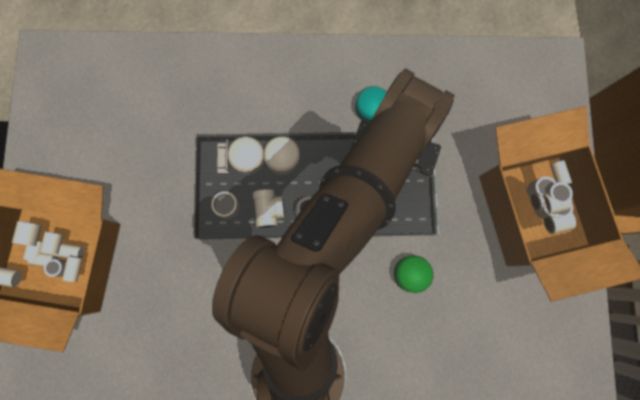

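The top view shows both caps, at (245,154) and (281,154), touching each other and the stop (222,157). The centre distance measures 100.5–101 mm. Tray y is within 2 mm, the gripper is clear, and the coupling and tee have not moved.

```bash
python3 -c "
from station import ticket
print(ticket.hand_in())"
```

```text
the job is handed in; nothing more can be done
None
```

The row is tidied and the job is handed in: both white caps stand together against the divider, up at the back stop. It took about 16 s of the 72 s allowed.

**What I did**
- **To the divider:** I slid the loose cap to the divider with the fingers part open and pressed it to about 5 N, at tray x ≈ −0.19 m.
- **Along the lane:** I pushed it along the divider with shut fingers angled slightly towards the divider, and it carried the other cap ahead of it.
- **At the stop:** I felt the stop and held about 11 N for roughly half a second. The highest reading I saw was 10.9 N, well under the 25 N limit. Then I backed off and raised the gripper clear.

**Last checks**
- **Cap positions:** the two cameras put the loose cap at tray x ≈ 0.066 m and the row cap at ≈ 0.167 m. Both are within 2 mm of the divider line.
- **Gap:** the cap centres are 100.5–101 mm apart, so they are touching or nearly so.
- **Disagreements:** the two cameras differ by up to 2 mm, which is the calibration error. While the arm was blocking the view, some fits of the row cap were off by 4–15 mm. The fits agreed again once the arm was clear.
- **Not checked closely:** I did not measure the force between the two caps, only the force at the wrist. The bystanders were judged by eye. The bushing was mostly hidden behind the arm in the last top picture, though the gripper never worked near it.

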